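# Feed a sample carton under the coder's sprung guard flap

## Robot

A 6-joint arm with a two-finger parallel gripper is mounted at the origin on the work surface. World frame = base frame: x ahead of the robot, y to its left, z up, the work surface at z = 0. Lengths are in m, angles in rad, forces in N, time in s.
With the tool pointing down it reaches from about 0.375 to 0.9 m from the base axis. Payload 3.1 kg.
Tool frame: the origin (TCP) lies between the finger pads; the fingertips stand 14 mm ahead of it and the grasp point (between the pads) lies 5 mm behind it (robot.finger_overhang is the distance from the TCP to the fingertips, in m); z points along the fingers, y is the line along which they close (so a half turn about z gives the same grasp; the last joint's range is limited). The gripper opens to 87 mm and grips with 3 to 60 N. Pads are 19 mm wide; open, the fingers measure 117 mm over their backs; the gripper's body (75 mm by 190 mm) begins 51 mm behind the grasp point.
Start: joints at [-1.395, 0.527, 1.433, -0, 1.181, -0.178], TCP at [0.217, -0.586, 0.237] pointing down, gripper open.
Joint ranges: [-3.08, 3.08], [-0.75, 2.2], [0.22, 2.44], [-1.43, 4.57], [0, 2.65], [-2.85, 2.85]. Speed limits (rad/s): [2.79, 2.79, 3.14, 3.14, 3.14, 3.14].

## Interface

Orientations are given as a unit quaternion [x, y, z, w].
In Python, from rig import monitor, cams, workorder, robot gives the robot as it stands.
- The arm moves only by the tool send_rows, never from a script. Its argument "moves" is one flat list of numbers, 7 for each row, row after row: the opening, from 0 (shut) to 1 (fully open), then the shift along the world's x, y, z in cm, then the turn, a rotation vector about the world's x, y, z in rad. A call has 1 to 5 rows; each row is the pose to reach, as a shift and turn from the pose commanded when the call began; what a row does not reach only later rows make up. A row lasts 1/12 s, in which the tool goes at most 41.7 mm and 7.16 degrees, less where a joint would pass 70% of its speed; a pose out of reach is approached as far as the arm can. A call with a gripper value outside its range is refused whole. The fingers move at their own pace and stop on an object; "grip_force" is the grip in N (left out, the last holds). Time passes only in rows, so rows that repeat a pose let the fingers close. It gives the time, the measured TCP pose, the force, the opening and the grip force at its end, in the units of the state.
- monitor.get_obs(): the state, without advancing time (a new reading comes with each control period).
- cams.camera(name): name is "side" or "top"; returns a dict with "pixels" (400x640x3 uint8, blue, green, red), "range_z" (400x640 float32, m along the optical axis (not along the pixel's ray), 0 where there is no reading), "fovy" (degrees; the focal length in pixels is half the picture's height over the tangent of half this angle, whatever the lens; pixels are square), "cx", "cy" (the principal point, pixels), "dist_coeffs" ([k1, k2, p1, p2, k3] as OpenCV has them; the pictures are not rectified), "rvec" (rotation vector, rad) and "tvec" (3), from world to camera coordinates, as OpenCV has them. Camera axes: x right, y down, z forward; pixel columns grow to the right and rows downward; lengths in m; the calibration is good to about 2 mm. A picture is of the moment at which its call begins.
- workorder.hand_in(): hands the job in; it is judged then, once.
The state is a dict: "time": time; "q": joint angles; "joint_velocities": joint speeds; "joint_torque": joint torques, N m; "position": TCP position; "tool_rot": TCP orientation; "ft_force": force on the tool from outside, world axes, zero at the start; "moment": the same for the moment, N m; "grip_width": finger opening in m; "grip_force": force on a finger pad.
Only numpy, scipy, OpenCV 4.12 (cv2) and the standard library are available. Lean on these libraries where they do the work, as an engineer would, in place of code of your own. Each camera call takes 0.05 s, during which the arm holds its last target. There are 200 camera calls.

## Task

Load the small white carton into the carton coder: press the guard flap's thumb bar down with one fingertip to hold the flap open, and with the other fingertip gently push the carton along the channel and in under the flap, far enough that the flap can shut behind it. Then let go so that the flap springs fully shut with its lip behind the carton, and take the hand away. Only push the carton, never lift or tip it, and leave the two little bottles and the tape roll where they stand.

Things in the scene. Friction and masses are not known exactly. Their poses are not given: they have to be found in the camera images.
- coder: Carton coder fixed to the bench: an aluminium channel (lane) leads along its +y into a grey head housing (y 110 to 240, x -85 to 85, 201 high; all mm, coder frame). Origin at bench level, mid-lane (x=0), below the outer face of the shut flap's lip (y=0); x across the lane, y the feeding direction, z up. Lane floor z=20, from y=-175 to 110; clear width 84 (x -42 to 42).
- lane_start (a point): Point on the lane floor, mid-lane, at its open end (coder frame 0, -175, 20 mm). -x side: wall 44 high above the floor (top z=64), 4 thick, from y=-110 on, and only a flared guide 18 high from y=-110 to -140. +x side: rail 18 high before the flap (y<0), wall 44 high beside it.
- stop (a point): Mid-lane point where two rubber feed rollers across the lane stop the leading face of a carton (coder frame 0, 85, 42 mm).
- flap (a joint): Opening of the grey sheet-steel guard flap, rad: 0 shut (level over the lane), hard stop at 0.6. Hinged along the coder's y on top of the -x wall (line x=-46, z=68 mm); opening lifts its +x side. A spring shuts it: 4 to 8 N on the thumb bar. 2 mm plate covers x -44 to 44, y 40 to 105 mm; from y=0 to 40 a finger cut-out lies between hinge and x=16, with only a tongue x 16 to 44 beside it.
- lip (a point): Middle of the lower edge of the lip at the tongue's front (shut: coder frame x=30, y=1.5, z=51 mm). Lip: x 16 to 44, 3 mm thick (y 0 to 3), hangs from the plate, so a shut flap blocks a carton. From 0.3 rad on it clears the carton's top. Raised, its inner edge swings toward the hinge: to x=2 at 0.45 rad, x=-5 at 0.6, and an upright finger in the cut-out must stay on the -x side of that.
- thumb_bar (a point): Grey steel strip on the outer (-x) side of the hinge, part of the flap; pressing it down opens the flap. This point: mid-pad on its upper face, axes as the flap (shut: coder frame -78, 0, 60.5 mm); pad 28 wide (x), 214 long (y -107 to 107). Shut it slopes up and outward by 0.45 rad, level at joint 0.45. A fingertip at x=-80 stands at about z=52 mm for joint 0.3, 47 for 0.45, 43 for 0.6.
- carton_mid (a point): Middle of the small plain white carton, 80 x 56 x 44 mm (its own x, y, z), 0.10 to 0.21 kg. It lies in the lane before the flap, 80 mm side across the lane, 56 mm along it, axes nearly parallel to the coder's, its middle 22 mm above the lane floor (z=42 mm). Its leading face starts 30 to 100 mm before the lip.
- mini_a: Miniature amber glass bottle standing on the bench, 36 mm in diameter, 105 mm tall; bystander. Origin at the middle of its underside.
- mini_b: A second miniature bottle like it; bystander. Origin at the middle of its underside.
- tape: Roll of grey tape on a cardboard core lying flat on the bench, 100 mm outside diameter, 48 mm high; bystander. Origin at the middle of its underside.
There are look-alikes about, which are no part of the job. What is shaped like the part that bears carton_mid but turquoise is not meant.

How it is judged:
By the outcome, as a careful person would: the job done as asked, in the order asked, and still so for the second after the job is handed in, with the robot touching nothing.
It also fails if it takes over 54 s, if anything falls off the work surface, if the arm or the gripper's body presses on something with over 40 N, if the wrist force passes 120 N, or if a joint passes its speed limit or range.

## Working session

There is one attempt and no reset: what is moved stays moved. The work goes in short steps, Python scripts to look and compute and a tool call to move; the robot and the scene stay as the last step left them, time stands still between calls to the robot, and variables do not carry over. Pictures are saved under pics/ and viewed, at most 10 in all, crops included, and the job is handed in when it is done.

Besides the shell and the picture viewer there is one more tool, called after "Request:" in YAML: its name, and indented under it one key for each argument. send_rows: Moves the arm, as the interface text tells. Its arguments: {"type":"object","properties":{"moves":{"type":"array","items":{"type":"number"}},"grip_force":{"type":"number"}},"required":["moves"]}

```bash
mkdir -p pics
cat > h.py <<'E'
import numpy as np, cv2
from rig import monitor, cams, workorder, robot
def cam(n):
    c=cams.camera(n); f=200/np.tan(np.radians(c["fovy"])/2)
    c["K"]=np.array([[f,0,c["cx"]],[0,f,c["cy"]],[0,0,1]]); c["R"]=cv2.Rodrigues(np.array(c["rvec"],float))[0]; c["t"]=np.array(c["tvec"],float).reshape(3)
    c["d"]=np.array(c["dist_coeffs"],float); return c
def world(c):
    v,u=np.mgrid[0:400,0:640]; p=np.stack([u,v],-1).reshape(-1,1,2).astype(float)
    n=cv2.undistortPoints(p,c["K"],c["d"]).reshape(-1,2); z=c["range_z"].reshape(-1,1)
    P=np.hstack([n*z,z]); W=(P-c["t"])@c["R"]; W[z[:,0]==0]=np.nan
    return W.reshape(400,640,3)
def proj(c,P): return cv2.projectPoints(np.array(P,float).reshape(-1,1,3),np.array(c["rvec"],float),c["t"],c["K"],c["d"])[0].reshape(-1,2)
E
python3 - <<'E'
from h import *
for n in("side","top"):
    c=cam(n); cv2.imwrite(f"pics/{n}0.png",c["pixels"]); np.savez(f"{n}0.npz",W=world(c),px=c["pixels"])
    print(n,-c["R"].T@c["t"],c["R"][2],c["fovy"])
print(monitor.get_obs(),robot.finger_overhang)
E
```

```text
side [0.55491892 0.54625161 0.60744448] [-0.00766377 -0.71334386 -0.70077229] 50.72213142673449
top [0.52300331 0.02253167 0.93797208] [ 0.04225994  0.00233612 -0.99910392] 50.10253138938204
{'time': 0.1, 'q': array([-1.39448188e+00,  5.28389990e-01,  1.43377048e+00, -2.89191043e-05,
        1.18141112e+00, -1.78499781e-01]), 'joint_velocities': array([ 0.00089843, -0.00247697, -0.00210657,  0.00040144,  0.00189285,
        0.00114691]), 'joint_torque': array([ 3.40590750e-04, -4.40983880e+01, -1.77152073e+01,  6.35674037e-02,
        5.34109992e-02, -4.22819232e-05]), 'position': array([ 0.21704212, -0.58542586,  0.23566033]), 'tool_rot': array([ 9.84303135e-01,  1.76483309e-01, -1.22905412e-05, -9.89483774e-04]), 'ft_force': array([-0.44648236,  0.87231175,  0.07303996]), 'moment': array([-0.04403847, -0.01249991, -0.03251427]), 'grip_force': 0.0, 'grip_width': 0.0867210416620631} 0.014
```

View pics/top0.png

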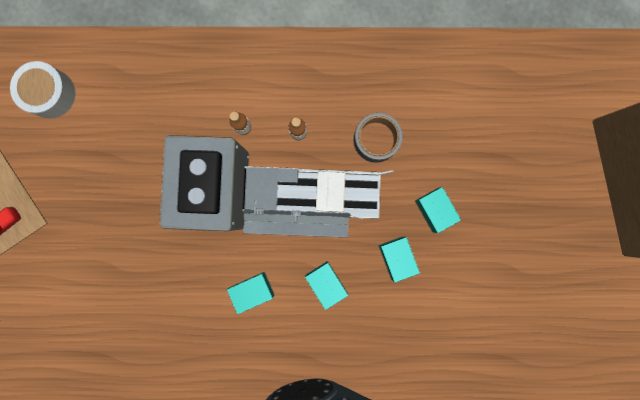

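View pics/side0.png

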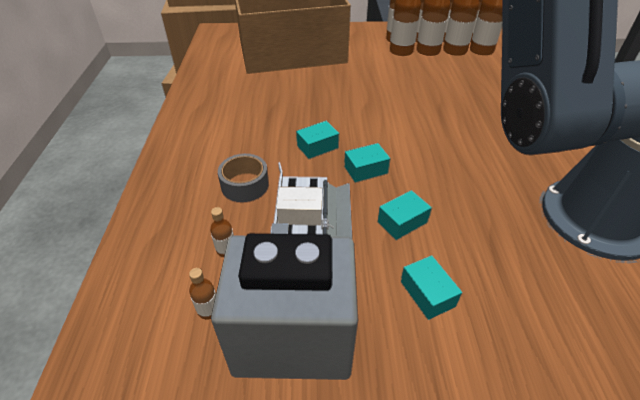

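The top view shows the coder's head at (200,183), with the lane running right to (380,195). The white carton is at (330,192) and the thumb bar at (295,225), on the robot side. The bottles are at (240,122) and (297,127), the tape at (378,137). So the coder axes are close to the world axes.

Run:
```python
from h import *
d=np.load("top0.npz"); W=d["W"]; px=d["px"].astype(int)
def rect(m,lab):
    P=W[m][:,:2].astype(np.float32)*1000; r=cv2.minAreaRect(P); print(lab,m.sum(),np.round(r[0],1),np.round(r[1],1),round(r[2],2), np.median(W[m][:,2]))
    return r
v,u=np.mgrid[0:400,0:640]
box=(u>150)&(u<400)&(v>125)&(v<245)
z=W[...,2]
h=box&(abs(z-.201)<.006); rect(cv2.morphologyEx(h.astype(np.uint8),cv2.MORPH_OPEN,np.ones((5,5)))>0,"head")
wh=box&(px.min(-1)>190)&(abs(z-.064)<.006)&(u>300)&(u<360); wh=cv2.morphologyEx(wh.astype(np.uint8),cv2.MORPH_OPEN,np.ones((7,7)))>0; rect(wh,"carton")
# all raised points right of head: bar edges per column (low x edge)
raised=(z>.015)&(u>246)&(u<400)&(v>160)&(v<245)
rect(raised&(u<345),"lane+bar")
for uu in range(250,390,10):
    c=raised[:,uu]; vs=np.where(c)[0]; print(uu,[ (int(k),*np.round(W[k,uu]*1000).astype(int)) for k in (vs[0]+1,vs[-1]-1)], )
for vv in (205,218,228): print(vv,[tuple(np.round(W[vv,k]*1000).astype(int)) for k in (246,300,340,347,350,353,375,380,383)])
print([ (k,*np.round(W[k,290]*1000).astype(int)) for k in range(164,242,3)])
```

```text
head 2167 [588.7 233.5] [ 70.6 109.8] 87.93 0.2018045745630683
carton 1000 [582.1  -1.1] [78.3 55.4] 0.27 0.06512501214167349
lane+bar 6540 [567.9  73.8] [211.9 152.1] 88.02 0.06430409833976973
250 [(167, np.int64(629), np.int64(163), np.int64(72)), (232, np.int64(497), np.int64(162), np.int64(67))]
260 [(168, np.int64(628), np.int64(143), np.int64(69)), (232, np.int64(497), np.int64(142), np.int64(64))]
270 [(168, np.int64(627), np.int64(122), np.int64(73)), (232, np.int64(497), np.int64(122), np.int64(64))]
280 [(169, np.int64(626), np.int64(102), np.int64(73)), (233, np.int64(496), np.int64(101), np.int64(67))]
290 [(169, np.int64(626), np.int64(82), np.int64(72)), (233, np.int64(496), np.int64(81), np.int64(66))]
300 [(170, np.int64(628), np.int64(63), np.int64(40)), (234, np.int64(494), np.int64(61), np.int64(68))]
310 [(170, np.int64(628), np.int64(42), np.int64(37)), (234, np.int64(494), np.int64(40), np.int64(67))]
320 [(171, np.int64(625), np.int64(21), np.int64(41)), (234, np.int64(494), np.int64(20), np.int64(68))]
330 [(171, np.int64(626), np.int64(0), np.int64(39)), (235
[... 2545 characters left out ...]
t64(552), np.int64(84), np.int64(21)), (209, np.int64(-9223372036854775808), np.int64(-9223372036854775808), np.int64(-9223372036854775808)), (212, np.int64(538), np.int64(81), np.int64(72)), (215, np.int64(532), np.int64(81), np.int64(67)), (218, np.int64(526), np.int64(81), np.int64(64)), (221, np.int64(520), np.int64(82), np.int64(60)), (224, np.int64(514), np.int64(82), np.int64(59)), (227, np.int64(508), np.int64(81), np.int64(61)), (230, np.int64(502), np.int64(81), np.int64(64)), (233, np.int64(496), np.int64(81), np.int64(66)), (236, np.int64(487), np.int64(85), np.int64(4)), (239, np.int64(481), np.int64(85), np.int64(2))]<stdin>:17: RuntimeWarning: invalid value encountered in cast
```

Estimated coder pose: origin at (0.583, 0.066), yaw -0.033 rad. The carton's middle is at coder y of about -67. I'll move above the start point with the fingers in line with coder x.

Request:
send_rows:
  moves: [0.61,2.2,3.5,0,0,0,0.11,0.61,4.4,7,0,0,0,0.22,0.61,6.6,10.5,0,0,0,0.33,0.61,8.8,14,0,0,0,0.44,0.61,11,17.5,0,0,0,0.55]

```text
time: 0.52
position: [0.3275, -0.4091, 0.2361]
tool_rot: [0.898, 0.439, 0.0, -0.001]
ft_force: [0.6, -0.6, -0.6]
grip_width: 0.0613
grip_force: 0.0
```

Request:
send_rows:
  moves: [0.61,2.2,3.5,0,0,0,0.11,0.61,4.4,7,0,0,0,0.22,0.61,6.6,10.5,0,0,0,0.33,0.61,8.8,14,0,0,0,0.44,0.61,11,17.5,0,0,0,0.55]

```text
time: 0.93
position: [0.4376, -0.2341, 0.2364]
tool_rot: [0.745, 0.667, -0.0, -0.0]
ft_force: [-0.8, -1.1, 0.3]
grip_width: 0.0529
grip_force: 0.0
```

Request:
send_rows:
  moves: [0.61,2,3.9,0,0,0,0.02,0.61,4,7.8,0,0,0,0.04,0.61,6,11.7,-2,0,0,0.06,0.61,8,15.5,-5,0,0,0.077,0.61,9.6,18.8,-7.5,0,0,0.077]

```text
time: 1.35
position: [0.5256, -0.0639, 0.1746]
tool_rot: [0.72, 0.694, 0.001, 0.001]
ft_force: [0.6, -0.4, -0.3]
grip_width: 0.0531
grip_force: 0.0
```

Run:
```python
from h import *
o=monitor.get_obs(); print(o["position"],o["tool_rot"],o["q"],o["grip_width"])
for n,b in(("top",(150,260,230,400)),("side",(150,290,230,400))):
    c=cam(n); W=world(c); np.savez(f"{n}1.npz",W=W,px=c["pixels"])
    cr=c["pixels"][b[0]:b[1],b[2]:b[3]]; cv2.imwrite(f"pics/{n}1.png",cv2.resize(cr,None,fx=4,fy=4,interpolation=cv2.INTER_CUBIC))
    def C(x,y,z): return [.583+.99946*x+.033*y,.066-.033*x+.99946*y,z]
    print(n,np.round((proj(c,[C(-.0906,-.107,.066),C(-.0906,0,.066),C(.016,0,.070),C(.044,0,.07),C(-.042,-.175,.02),C(.042,-.175,.02),C(.044,.04,.07),C(-.04,-.095,.064),C(.04,-.039,.064)])-[b[2],b[0]])*4).tolist())
```

```text
[ 0.52557922 -0.06388949  0.17461053] [7.20350895e-01 6.93608776e-01 5.32843352e-04 1.08191528e-03] [-3.32166224e-01  4.85741828e-01  1.73599841e+00 -4.40832686e-05
  9.17440649e-01 -2.94318120e-01] 0.053104039908307234
top [[474.0, 347.0], [264.0, 339.0], [272.0, 129.0], [274.0, 74.0], [598.0, 257.0], [603.0, 101.0], [195.0, 71.0], [454.0, 246.0], [350.0, 86.0]]
side [[475.0, 129.0], [484.0, 300.0], [234.0, 291.0], [169.0, 290.0], [373.0, 105.0], [212.0, 103.0], [160.0, 363.0], [368.0, 149.0], [187.0, 234.0]]
```

View pics/side1.png

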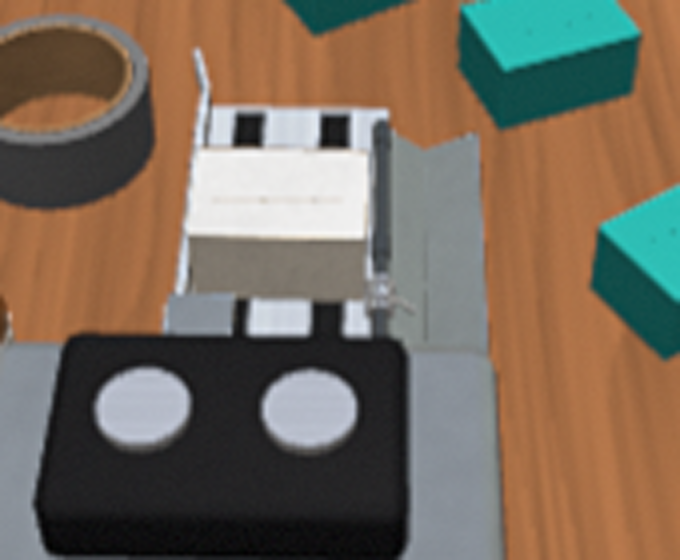

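View pics/top1.png

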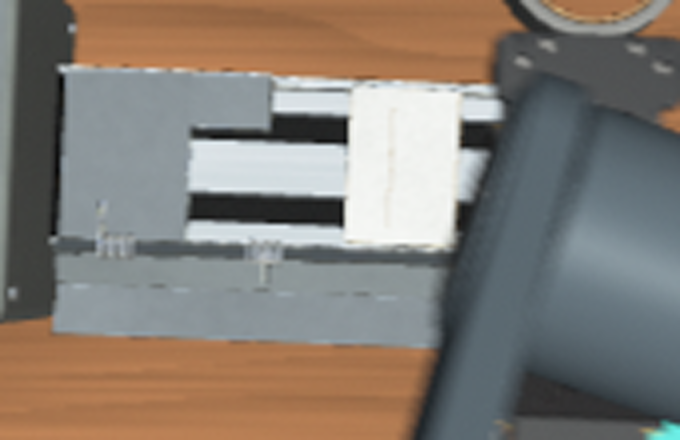

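The model projects onto the images within about 1–2 mm: tongue corner (272,130) and carton corner (455,247) in the top view. The path to the bar is clear, so I'll settle, measure, then descend.

Request:
send_rows:
  moves: [0.61,0,0.3,-2,0,0,0,0.61,0,0.3,-4,0,0,0,0.61,0,0.3,-5,0,0,0,0.61,0,0.3,-5,0,0,0,0.61,0,0.3,-5,0,0,0]

```text
time: 1.87
position: [0.5241, -0.0633, 0.1247]
tool_rot: [0.721, 0.693, -0.0, -0.0]
ft_force: [1.0, 0.2, 0.9]
grip_width: 0.0529
grip_force: 0.0
```

Request:
send_rows:
  moves: [0.61,0.5,1.1,0,0,0,0.006,0.61,0.94,2.18,0,0,0,0.006,0.61,0.94,2.18,-1,0,0,0.006,0.61,0.94,2.18,-2,0,0,0.006,0.61,0.94,2.18,-2,0,0,0.006]

```text
time: 2.28
position: [0.5325, -0.0401, 0.103]
tool_rot: [0.718, 0.696, -0.001, -0.001]
ft_force: [-0.9, -0.1, -0.3]
grip_width: 0.0529
grip_force: 0.0
```

Run:
```python
from h import *
o=monitor.get_obs(); print(o["position"],o["tool_rot"],o["ft_force"])
b=(100,260,230,400); c=cam("side"); cr=c["pixels"][b[0]:b[1],b[2]:b[3]]; cv2.imwrite("pics/side2.png",cv2.resize(cr,None,fx=3.5,fy=3.5,interpolation=cv2.INTER_CUBIC))
```

```text
[ 0.5325449  -0.04014217  0.1030371 ] [ 0.71830722  0.69572404 -0.00092285 -0.00139678] [-0.89049223 -0.06028035 -0.27307804]
```

View pics/side2.png

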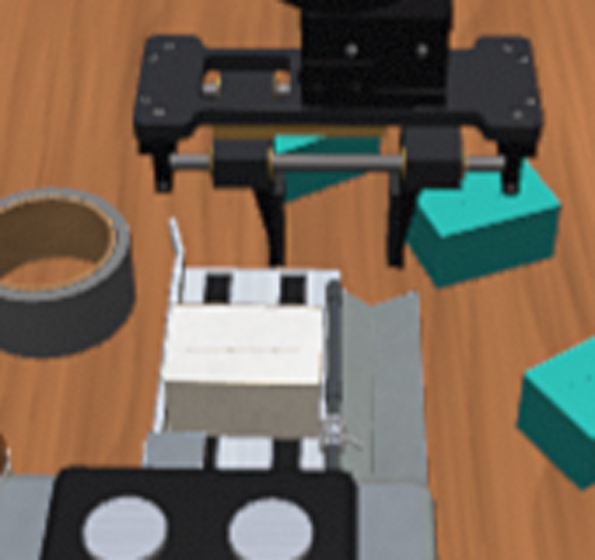

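Both fingers straddle the wall at (275,265) and (398,265), behind the carton. Now I'll press the bar down.

Request:
send_rows:
  moves: [0.61,0,0,-0.8,0,0,0,0.61,0,0,-1.6,0,0,0,0.61,0,0,-2.4,0,0,0,0.61,0,0,-3,0,0,0,0.61,0,0,-3,0,0,0]

```text
time: 2.75
position: [0.5337, -0.041, 0.0736]
tool_rot: [0.719, 0.695, -0.0, -0.0]
ft_force: [-0.5, -0.1, 2.9]
grip_width: 0.053
grip_force: 1.5
```

Request:
send_rows:
  moves: [0.61,0,0,-0.4,0,0,0,0.61,0,0,-0.8,0,0,0,0.61,0,0,-1.2,0,0,0,0.61,0,0,-1.2,0,0,0,0.61,0,0,-1.2,0,0,0]

```text
time: 3.17
position: [0.5373, -0.0412, 0.0642]
tool_rot: [0.719, 0.695, 0.003, 0.003]
ft_force: [3.2, 0.9, 7.6]
grip_width: 0.0529
grip_force: 4.0
```

Run:
```python
from h import *
o=monitor.get_obs(); print(o["position"],o["tool_rot"],o["ft_force"],o["moment"])
b=(100,260,230,400); c=cam("side"); cr=c["pixels"][b[0]:b[1],b[2]:b[3]]; cv2.imwrite("pics/side3.png",cv2.resize(cr,None,fx=3.5,fy=3.5,interpolation=cv2.INTER_CUBIC))
```

```text
[ 0.53734565 -0.04122222  0.0641507 ] [0.71915924 0.69483384 0.0025147  0.0030986 ] [3.15929297 0.8611149  7.59585127] [ 0.43130934 -0.5598557  -0.07579788]
```

View pics/side3.png

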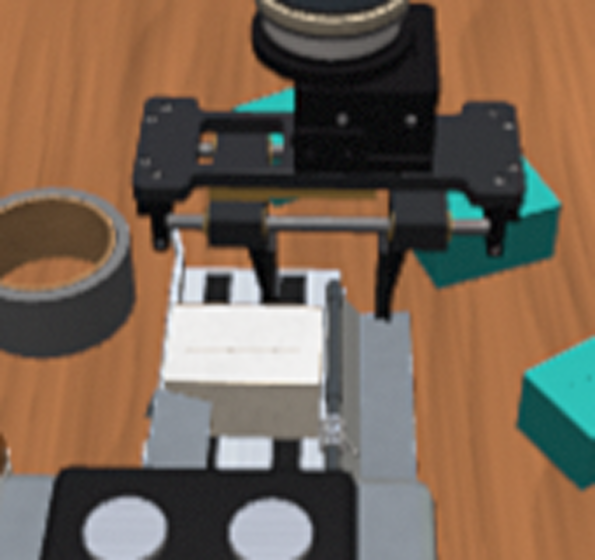

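The flap is open about 0.36 rad and the lip clears the carton's top. Next I'll correct the sideways drift and start pushing gently.

Request:
send_rows:
  moves: [0.61,-0.3,0.2,0,0,0,0,0.61,-0.5,0.4,0,0,0,0,0.61,-0.5,0.7,0,0,0,0,0.61,-0.5,1.0,0,0,0,0,0.61,-0.5,1.3,0,0,0,0]

```text
time: 3.63
position: [0.5322, -0.03, 0.0643]
tool_rot: [0.718, 0.696, 0.001, 0.004]
ft_force: [0.1, -4.4, 5.7]
grip_width: 0.0529
grip_force: 3.2
```

Request:
send_rows:
  moves: [0.61,0.02,0.4,0,0,0,0,0.61,0.03,0.8,0,0,0,0,0.61,0.04,1.2,0,0,0,0,0.61,0.06,1.6,0,0,0,0,0.61,0.07,2.0,0,0,0,0]

```text
time: 4.05
position: [0.5317, -0.0095, 0.0638]
tool_rot: [0.718, 0.696, 0.001, 0.003]
ft_force: [1.3, -4.6, 4.3]
grip_width: 0.0528
grip_force: 3.0
```

Request:
send_rows:
  moves: [0.61,0.02,0.4,0,0,0,0,0.61,0.03,0.8,0,0,0,0,0.61,0.04,1.2,0,0,0,0,0.61,0.06,1.6,0,0,0,0,0.61,0.07,2.0,0,0,0,0]

```text
time: 4.47
position: [0.5323, 0.0106, 0.0638]
tool_rot: [0.718, 0.696, 0.001, 0.003]
ft_force: [1.9, -4.5, 4.8]
grip_width: 0.0527
grip_force: 3.1
```

Run:
```python
from h import *
o=monitor.get_obs(); print(o["position"],o["tool_rot"],o["ft_force"],o["moment"])
b=(100,260,230,400); c=cam("side"); cr=c["pixels"][b[0]:b[1],b[2]:b[3]]; cv2.imwrite("pics/side4.png",cv2.resize(cr,None,fx=3.5,fy=3.5,interpolation=cv2.INTER_CUBIC))
```

```text
[0.53233114 0.01060745 0.0637902 ] [0.71824109 0.69578868 0.00072734 0.00270571] [ 1.85157135 -4.51076012  4.81204581] [-0.86292943 -0.1463459   0.05939458]
```

View pics/side4.png

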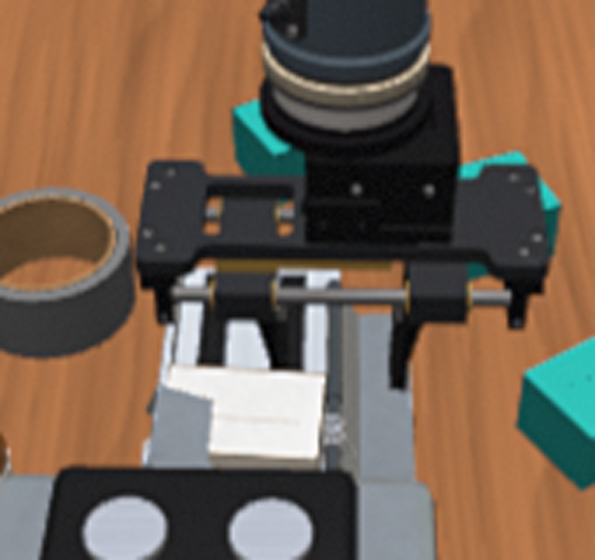

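The carton is sliding straight in under the raised tongue, and the push takes about 4.5 N. I'll carry on.

Request:
send_rows:
  moves: [0.61,0.03,0.4,0,0,0,0,0.61,0.06,0.8,0,0,0,0,0.61,0.09,1.2,0,0,0,0,0.61,0.12,1.6,0,0,0,0,0.61,0.15,2.0,0,0,0,0]

```text
time: 4.93
position: [0.5329, 0.0305, 0.0638]
tool_rot: [0.718, 0.696, -0.0, 0.002]
ft_force: [-0.4, -6.8, 7.2]
grip_width: 0.0529
grip_force: 3.9
```

Request:
send_rows:
  moves: [0.61,0.02,0.4,0,0,0,0,0.61,0.03,0.8,0,0,0,0,0.61,0.04,1.2,0,0,0,0,0.61,0.06,1.6,0,0,0,0,0.61,0.07,2.0,0,0,0,0]

```text
time: 5.35
position: [0.5336, 0.0505, 0.0638]
tool_rot: [0.718, 0.696, 0.0, 0.002]
ft_force: [-1.1, -6.5, 7.0]
grip_width: 0.0534
grip_force: 3.8
```

Request:
send_rows:
  moves: [0.61,0.02,0.4,0,0,0,0,0.61,0.03,0.8,0,0,0,0,0.61,0.04,1.2,0,0,0,0,0.61,0.06,1.6,0,0,0,0,0.61,0.07,2.0,0,0,0,0]

```text
time: 5.77
position: [0.5343, 0.0706, 0.0638]
tool_rot: [0.718, 0.696, 0.0, 0.002]
ft_force: [-0.2, -6.5, 7.2]
grip_width: 0.0528
grip_force: 3.8
```

Request:
send_rows:
  moves: [0.61,0.01,0.2,0,0,0,0,0.61,0.02,0.4,0,0,0,0,0.61,0.02,0.6,0,0,0,0,0.61,0.03,0.8,0,0,0,0,0.61,0.03,1.0,0,0,0,0]

```text
time: 6.18
position: [0.5346, 0.0805, 0.0638]
tool_rot: [0.718, 0.696, 0.0, 0.002]
ft_force: [-0.2, -7.1, 6.7]
grip_width: 0.0534
grip_force: 3.7
```

Request:
send_rows:
  moves: [0.61,0,0.1,0,0,0,0,0.61,0,0.2,0,0,0,0,0.61,0.01,0.3,0,0,0,0,0.61,0.01,0.4,0,0,0,0,0.61,0.01,0.4,0,0,0,0]

```text
time: 6.6
position: [0.5347, 0.0847, 0.0637]
tool_rot: [0.718, 0.696, 0.0, 0.002]
ft_force: [0.4, -5.5, 6.5]
grip_width: 0.0532
grip_force: 3.5
```

Run:
```python
from h import *
o=monitor.get_obs(); print(o["position"],o["ft_force"],o["moment"])
for n,b in(("top",(150,260,230,400)),("side",(150,260,230,400))):
    c=cam(n); np.save(n+"5.npy",c["pixels"]); cr=c["pixels"][b[0]:b[1],b[2]:b[3]]; globals()[n]=cv2.resize(cr,None,fx=2.5,fy=2.5,interpolation=cv2.INTER_CUBIC)
cv2.imwrite("pics/both5.png",np.vstack([top,side]))
```

```text
[0.53471513 0.0846525  0.06374669] [ 0.42067105 -5.50354373  6.50687202] [-0.96680718 -0.03810447  0.01819514]
```

View pics/both5.png

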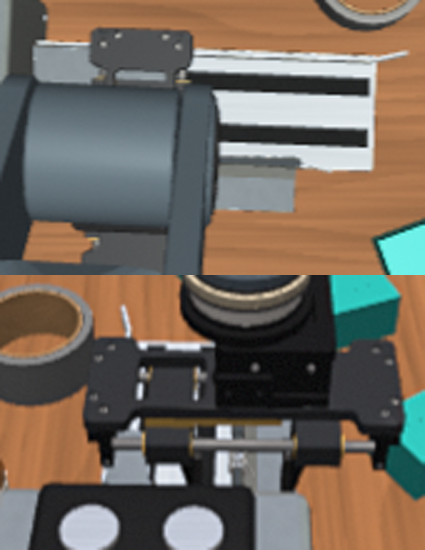

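Request:
send_rows:
  moves: [0.61,0,0.1,0,0,0,0,0.61,0,0.2,0,0,0,0,0.61,0.01,0.3,0,0,0,0,0.61,0.01,0.3,0,0,0,0]

```text
time: 7.03
position: [0.5355, 0.0861, 0.0638]
tool_rot: [0.718, 0.696, -0.0, 0.003]
ft_force: [-0.6, -11.8, 6.0]
grip_width: 0.0534
grip_force: 7.3
```

The push force rose to 12 N with the travel lagging, so the carton is at the rollers. I'll ease back off it, then raise the hand slowly so the flap shuts.

Request:
send_rows:
  moves: [0.61,0,-0.2,0,0,0,0,0.61,0,-0.5,0,0,0,0,0.61,0,-0.8,0,0,0,0,0.61,-0.02,-1.0,0,0,0,0,0.61,-0.02,-1.0,0,0,0,0]

```text
time: 7.45
position: [0.5342, 0.0794, 0.0633]
tool_rot: [0.719, 0.695, 0.001, 0.0]
ft_force: [1.2, 1.6, 4.6]
grip_width: 0.0534
grip_force: 2.6
```

Request:
send_rows:
  moves: [0.61,0,0,0.3,0,0,0,0.61,0,0,0.6,0,0,0,0.61,0,0,0.9,0,0,0,0.61,0,0,1.2,0,0,0,0.61,0,0,1.5,0,0,0]

```text
time: 7.87
position: [0.5332, 0.079, 0.078]
tool_rot: [0.719, 0.696, -0.0, 0.0]
ft_force: [-0.3, -0.2, -0.6]
grip_width: 0.0532
grip_force: 0.0
```

Request:
send_rows:
  moves: [0.61,0,0,0.5,0,0,0,0.61,0,0,1,0,0,0,0.61,0,0,2,0,0,0,0.61,0,0,4,0,0,0,0.61,0,0,6,0,0,0]

```text
time: 8.28
position: [0.5329, 0.0791, 0.1384]
tool_rot: [0.719, 0.695, -0.001, -0.001]
ft_force: [0.0, 0.4, 0.6]
grip_width: 0.0532
grip_force: 0.0
```

Free of contact. Now I'll take the hand up and away toward -y.

Request:
send_rows:
  moves: [0.61,0,-2,3,0,0,0,0.61,-1,-5,6,0,0,0,0.61,-3,-8,8,0,0,0,0.61,-5,-11.5,9,0,0,0,0.61,-7,-15,9,0,0,0]

```text
time: 8.7
position: [0.4644, -0.0724, 0.2311]
tool_rot: [0.718, 0.696, 0.001, 0.003]
ft_force: [1.4, -0.6, 0.0]
grip_width: 0.0531
grip_force: 0.0
```

Request:
send_rows:
  moves: [0.61,-1.5,-3.5,0,0,0,0,0.61,-3,-7,0,0,0,0,0.61,-4.5,-10.5,0,0,0,0,0.61,-6,-14,0,0,0,0,0.61,-6,-14,0,0,0,0]

```text
time: 9.12
position: [0.4022, -0.2173, 0.2288]
tool_rot: [0.721, 0.693, -0.001, 0.002]
ft_force: [0.5, 0.7, -0.5]
grip_width: 0.053
grip_force: 0.0
```

Run:
```python
from h import *
b=(110,260,230,400)
for n in("top","side"):
    c=cam(n); W=world(c); cr=c["pixels"][b[0]:b[1],b[2]:b[3]]; globals()[n]=cv2.resize(cr,None,fx=2,fy=2,interpolation=cv2.INTER_CUBIC) if 0 else cv2.resize(cr,None,fx=3.5,fy=3.5,interpolation=cv2.INTER_CUBIC)[:, :400] if n=="top" else cv2.resize(cr,None,fx=3.5,fy=3.5,interpolation=cv2.INTER_CUBIC)[:,:400]
    if n=="top":
        z=W[...,2]; m=(c["pixels"].min(-1)>190)&(abs(z-.064)<.006)&(W[...,1]<.12)&(W[...,0]<.6)
        print(m.sum(),"plate z",np.nanmedian(z[175:190,252:270]),"tongue z",np.nanmedian(z[171:179,283:294]))
        P=W[m]*1000; cy=P[:,1]-66+.033*(P[:,0]-583); print("carton trailing coder y",np.percentile(cy,[1,5,50]))
cv2.imwrite("pics/both6.png",np.hstack([top,side]))
```

```text
169 plate z 0.07100189486554725 tongue z 0.07124626711518764
carton trailing coder y [29.55070926 30.60250766 36.44608375]
```

View pics/both6.png

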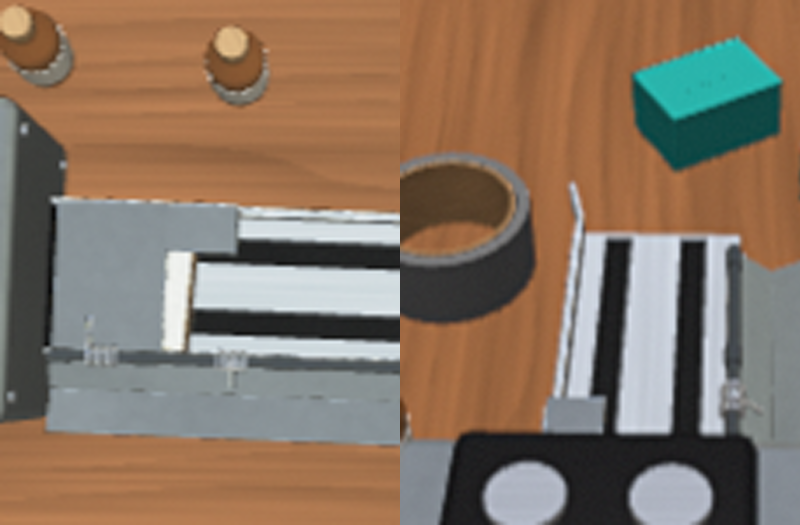

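The flap is level at z = 71 mm, which is shut. The carton's trailing face shows at (190,300) in the cut-out, at coder y of about 29 mm, well behind the lip. The bottles and tape haven't moved, so I'm handing in.

```bash
python3 -c "
from h import *
print(workorder.hand_in())"
```

```text
the job is handed in; nothing more can be done
None
```

The carton is loaded against the rollers, the flap is shut with its lip behind it, the hand is clear, and the job was handed in at about 9 s of robot time; the hand-in returned no verdict.

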